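# Open the sprung lid of the green-tab vial station

## Task

Open the vial station that has the green release tab: press the tab down with your fingertips so that the sprung lid pops up, then push the lid back past upright until it lies fully open against its stop, let go of everything and move clear. Nothing is to be picked up: leave the station with the blue tab shut, and leave the vials inside and the other things on the bench where they stand.

Things in the scene. Friction and masses are not known exactly. Their poses are not given: they have to be found in the camera images.
- green_station: white vial station fixed to the bench, 120 mm wide (y), with a green tab. Origin on the bench; x points from the tab (front, nearer the robot) to the lid hinge (back), z up. Hollow housing x -50 to +90 mm, 74 mm high; front step under the tab x -125 to -50 mm, 30 mm high; the shut lid's top is at z = 81 mm. The one to open.
- green_pad (a point): centre of the top face of the green tab's finger pad, at station (-100, 0, 58) mm. Pad level at rest, 34 mm along x, 36 mm wide. A green hook arm, 20 mm wide and up to 88 mm above the bench, stands 32 mm behind the pad's centre and holds the lid's lip. Pressing the pad straight down about 6 mm frees the lid; it stops at about 11 mm. Takes 2 to 6 N; springs back.
- green_tab (a joint): angle of the green tab (pivot 43 mm behind its pad's centre), rad: 0 at rest, about 0.12 to 0.16 frees the lid, 0.28 fully pressed
- green_edge (a point): middle of the front edge of the green station's lid, at mid thickness. The lid is a flat grey plate with a white panel on top, 138 mm from hinge to front edge, 120 mm wide, 6 mm thick, about 0.12 kg. A fingertip set in front of the raised edge and reaching about 20 mm below it can push it back and follow it over.
- green_hinge (a point): middle of the hinge axis of that lid, at station (80, 0, 78) mm; fixed; the axis runs along the station's y
- green_lid (a joint): angle of that lid, rad: 0 shut; once freed it springs up to about 0.47 and waits (front edge 60 mm higher); 1.57 upright; 2.0 fully open, on its stop. No spring beyond 0.47: let go below about 1.4 it drops back to 0.47, past about 1.75 it falls open by itself, in between friction may hold it. Pushing takes 1 to 4 N at the edge.
- blue_station: white vial station fixed to the bench, 120 mm wide (y), with a blue tab. Origin on the bench; x points from the tab (front, nearer the robot) to the lid hinge (back), z up. Hollow housing x -50 to +90 mm, 74 mm high; front step under the tab x -125 to -50 mm, 30 mm high; the shut lid's top is at z = 81 mm. To be left shut. Either station may be on the left.
- blue_lid (a joint): angle of the blue station's lid, rad: 0 shut
- vial1_mid (a point): centre of a small capped glass vial, 12 mm across, 33 mm tall, standing loose in a well inside the green station, under the lid (top 53 mm above the bench)
- vial2_mid (a point): centre of a small capped glass vial, 12 mm across, 33 mm tall, standing loose in a well inside the green station, under the lid (top 53 mm above the bench)
- solvent: amber reagent bottle with a blue cap, 66 mm across, 150 mm tall, loose on the bench; origin at the centre of its underside
- beaker: glass beaker, 66 mm across, 80 mm tall, loose on the bench; origin at the centre of its underside
- tipbox: orange box, 110 x 75 x 50 mm, loose on the bench; origin at the centre of its underside
- captray: low yellow tray, 100 x 70 x 25 mm, loose on the bench; origin at the centre of its underside
- jar: white jar with a red cap, 60 mm across, 75 mm tall, loose on the bench; origin at the centre of its underside

How it is judged (in metres and radians):
On the way, in this order (a step that is already met when the one before it is completed fails the run):
1. the green tab is pressed down (value of joint green_tab above 0.09 rad).
2. the lid has sprung up and stands ajar (value of joint green_lid above 0.3 rad), for 0.1 s.
3. the lid is pushed past upright to fully open (value of joint green_lid above 1.85 rad), for 0.2 s.
At the end, for the whole second after the job is handed in: The green station's lid is fully open (over 1.85 rad) and at rest, its tab has sprung back (under 0.05 rad), the blue station's lid is shut (under 0.05 rad), both vials stand within 12 mm of where they began, and the loose bench things stand upright within 30 mm of where they began (value of joint green_lid above 1.85 rad and velocity of joint green_lid between -0.05 and 0.05 rad/s and value of joint each of green_tab, blue_lid below 0.05 rad and distance of each of vial1_mid, vial2_mid from where it was at the start of the episode below 0.012 m and angle between each of vial1_mid, vial2_mid, solvent, beaker, tipbox, captray, jar's own z axis and vertical below 0.3 rad and distance of each of solvent, beaker, tipbox, captray, jar from where it was at the start of the episode below 0.03 m); the robot touches nothing.
It fails at once if the blue station's lid is opened (value of joint blue_lid above 0.1 rad).
It fails at once if a vial is lifted, tipped or knocked about (distance of any of vial1_mid, vial2_mid from where it was at the start of the episode above 0.012 m or angle between any of vial1_mid, vial2_mid's own z axis and vertical above 0.4 rad).
It fails at once if a loose thing on the bench is lifted, tipped or pushed away (distance of any of solvent, beaker, tipbox, captray, jar from where it was at the start of the episode above 0.03 m or angle between any of solvent, beaker, tipbox, captray, jar's own z axis and vertical above 0.4 rad).
It also fails if it takes over 45 s, if anything falls off the work surface, if the arm or the gripper's body presses on something with over 40 N, if the wrist force passes 120 N, or if a joint passes its speed limit or range.

## Robot

A 6-joint arm with a two-finger parallel gripper is mounted at the origin on the work surface. World frame = base frame: x ahead of the robot, y to its left, z up, the work surface at z = 0. Lengths are in m, angles in degrees, forces in N, time in s.
With the tool pointing down it reaches from about 0.35 to 0.925 m from the base axis. Payload 6.4 kg.
Tool frame: the origin (TCP) lies at the very end of the fingers, on their centre line; the grasp point (between the pads) lies 19 mm behind it; z points along the fingers, y is the direction in which the jaws open and shut (so a half turn about z gives the same grasp; the last joint's range is limited). The gripper opens to 94 mm and grips with 3 to 60 N. Pads are 16 mm wide; open, the fingers measure 119 mm over their backs; the gripper's body (75 mm by 177 mm) begins 78 mm behind the grasp point.
Start: joints at [-85.491, 14.043, 89.255, -0, 76.702, -9.975], TCP at [0.163, -0.629, 0.205] pointing down, gripper open.
Joint ranges: [-179.41, 179.41], [-58.25, 129.5], [7.25, 145.43], [-54.29, 234.29], [11.92, 165.04], [-157.13, 157.13]. Speed limits (degrees/s): [147.25, 147.25, 180, 180, 180, 180].

## Interface

Orientations are given as [roll, pitch, yaw] about the fixed x, y, z axes, in that order (R = Rz(yaw) Ry(pitch) Rx(roll)).
In Python, from rig import arm gives the robot as it stands. The module is installed in compiled form; this text tells all that it offers.
- The arm moves only by the shell command python3 -m handwheel 'ROWS' [OPENING] [FORCE]. ROWS is JSON, one flat list of numbers, 6 for each row, row after row: the shift along the tool's x, y, z in units of 25 mm (1.0 is 25 mm), then the turn, a rotation vector about the tool's x, y, z in units of 5 degrees (1.0 is 5 degrees). In form: [tx, ty, tz, ax, ay, az, tx, ty, tz, ax, ay, az, ...]. A call has 1 to 8 rows; each row is the pose to reach, as a shift and turn from the pose measured when the call began, along the tool's axes at that moment; what a row does not reach only later rows make up. A row lasts 1/12 s, in which the tool goes at most 41.7 mm and 7.16 degrees, less where a joint would pass 70% of its speed; a pose out of reach is approached as far as the arm can. A call with a gripper value outside its range is refused whole. OPENING is the finger opening in mm, from 0 to 94, set as the call begins (- or left out, the last holds). The fingers move at their own pace and stop on an object; FORCE is the grip in N (left out, the last holds). Time passes only in rows, so rows that repeat a pose let the fingers close. It gives the time, the measured TCP pose, the force and the opening at its end, in the units of the state.
- arm.read_state(): the state, without advancing time (a new reading comes with each control period).
- arm.get_image(name): name is "scene" or "top" or "wrist"; returns a dict with "color" (400x640x3 uint8, blue, green, red), "intrinsics" (3x3 intrinsics, pixels), "extrinsics" (4x4, takes a point from camera to world coordinates). Camera axes: x right, y up, looking along -z (the intrinsics and any distortion apply to the point x, -y, -z); pixel columns grow to the right and rows downward; lengths in m; the calibration is good to about 2 mm. A picture is of the moment at which its call begins. There is no depth.
- arm.sign_off(): hands the job in, once; it reports no verdict.
The state is a dict: "time_s": time; "joint_positions": joint angles; "dq": joint speeds; "effort": joint torques, N m; "tcp_pos": TCP position; "tool_rot": TCP orientation; "ft_force": force on the tool from outside, world axes, zero at the start; "moment": the same for the moment, N m; "grip_width": finger opening in m.
Only numpy, scipy, OpenCV 4.12 (cv2) and the standard library are available. Lean on these libraries where they do the work, as an engineer would, in place of code of your own. Each camera call takes 0.05 s, during which the arm holds its last target. There are 200 camera calls.

## Working session

There is one attempt and no reset: what is moved stays moved. The work goes in short steps, Python scripts to look and compute and a shell command to move; the robot and the scene stay as the last step left them, time stands still between calls to the robot, and variables do not carry over. Pictures are saved under pics/ and viewed, about 8 in all and at most 12, crops included, and the job is handed in when it is done.

```bash
mkdir -p pics; python3 - <<'E'
from rig import arm
import cv2,pickle
d={n:arm.get_image(n) for n in("top","scene")}
pickle.dump(d,open("im0.pkl","wb"))
for n in d:
    cv2.imwrite(f"pics/{n}0.png",d[n]["color"]); print(n,d[n]["intrinsics"],d[n]["extrinsics"].round(4))
print(arm.read_state())
E
```

```text
top [[433.93696289   0.         316.20711909]
 [  0.         433.93696289 204.59121976]
 [  0.           0.           1.        ]] [[-0.0033  0.9979 -0.0647  0.5242]
 [-0.9997 -0.0017  0.0254  0.0149]
 [ 0.0253  0.0647  0.9976  1.3852]
 [ 0.      0.      0.      1.    ]]
scene [[461.84115596   0.         325.36558308]
 [  0.         461.84115596 197.4666149 ]
 [  0.           0.           1.        ]] [[-0.3096 -0.7752  0.5506  1.2617]
 [ 0.9509 -0.2511  0.1811  0.2145]
 [-0.0021  0.5796  0.8149  1.0269]
 [ 0.      0.      0.      1.    ]]
{'time_s': 0.1, 'joint_positions': array([-8.54931289e+01,  1.40788951e+01,  8.93166382e+01, -2.20003350e-03,
        7.67028048e+01, -9.97430719e+00]), 'dq': array([-0.00264062, -0.08209586, -0.11431059,  0.01703211, -0.05811648,
       -0.03755588]), 'effort': array([ 1.04561601e-03, -4.16912735e+01, -3.15525877e+01,  6.87949732e-02,
        3.09609412e-02, -5.14808607e-05]), 'tcp_pos': array([ 0.16250246, -0.62880256,  0.2044813 ]), 'tool_rot': array([-1.79902777e+02, -1.49249756e-02,  1.44816735e+01]), 'ft_force': array([ 0.3351459 ,  0.99078953, -0.43779594]), 'moment': array([-0.08365637,  0.0065297 , -0.02058678]), 'grip_width': 0.09434880874384037}
```

View pics/top0.png

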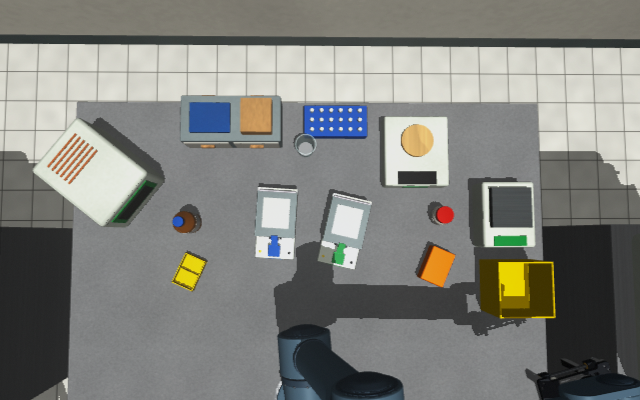

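View pics/scene0.png

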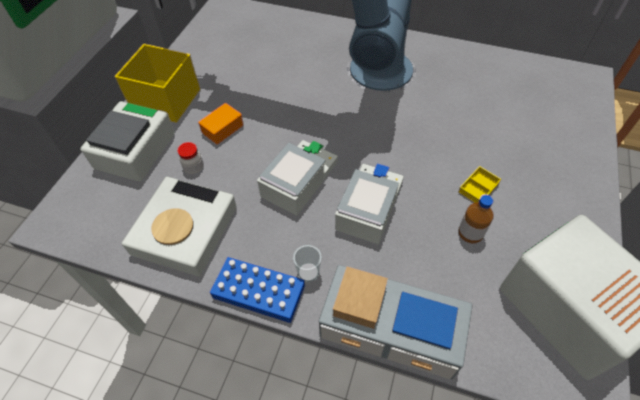

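The top view shows the green station around (345,230), tab at (340,253), yawed slightly. The blue station is to its left at (276,222), with the jar at (444,214), tip box at (437,265) and beaker at (305,145). Next I measure the green tab and white panel.

```bash
cat > h.py <<'E'
import numpy as np,cv2
def ray(im,uv):
    K,E=im["intrinsics"],im["extrinsics"]
    d=np.linalg.solve(K,[uv[0],uv[1],1]); d=E[:3,:3]@(d*[1,-1,-1])
    return E[:3,3],d
def onz(im,uv,z):
    o,d=ray(im,uv); return (o+d*(z-o[2])/d[2]).round(4)
def tri(a,ua,b,ub):
    (o,d),(p,e)=ray(a,ua),ray(b,ub)
    s=np.linalg.lstsq(np.c_[d,-e],p-o,rcond=None)[0]
    A,B=o+d*s[0],p+e*s[1]; return ((A+B)/2).round(4),np.linalg.norm(A-B).round(4)
def proj(im,P):
    E=im["extrinsics"]; c=E[:3,:3].T@(np.asarray(P)-E[:3,3])*[1,-1,-1]
    u=im["intrinsics"]@c; return u[:2]/u[2]
E
python3 - <<'E'
import pickle; from h import *
d=pickle.load(open("im0.pkl","rb"))
C={}
for n,(x0,x1,y0,y1) in {"top":(322,375,185,275),"scene":(255,340,135,215)}.items():
    im=d[n]; bgr=im["color"].astype(int); sub=np.zeros(bgr.shape[:2],bool); sub[y0:y1,x0:x1]=1
    g=sub&(bgr[...,1]>bgr[...,2]+30)&(bgr[...,1]>bgr[...,0]+30)
    w=sub&(bgr.min(2)>215)
    for nm,m in(("g",g),("w",w)):
        cs,_=cv2.findContours(m.astype(np.uint8),cv2.RETR_EXTERNAL,cv2.CHAIN_APPROX_NONE)
        for c in sorted(cs,key=cv2.contourArea)[::-1][:2]:
            r=cv2.minAreaRect(c);print(n,nm,cv2.contourArea(c),r)
            z=.058 if nm=="g" else .081
            bx=np.array([onz(im,p,z) for p in cv2.boxPoints(r)]);print(bx[:,:2].tolist(),onz(im,r[0],z))
    crop=cv2.resize(im["color"][y0:y1,x0:x1],None,fx=6 if n=="top" else 5,fy=6 if n=="top" else 5,interpolation=cv2.INTER_CUBIC)
    C[n]=crop[:480]
a,b=C["top"],C["scene"]; H=480
a=cv2.resize(a,(318,480)) if a.shape[0]!=480 else a
b=cv2.copyMakeBorder(b,0,480-b.shape[0],0,0,cv2.BORDER_CONSTANT)
cv2.imwrite("pics/crop0.png",np.hstack([a,b]));print(a.shape,b.shape)
E
```

```text
top g 164.5 ((338.6692199707031, 253.14617919921875), (11.535228729248047, 20.961870193481445), 7.125016689300537)
[[0.4326, -0.0653], [0.4956, -0.0736], [0.4911, -0.1086], [0.4281, -0.1002]] [ 0.4618 -0.0869  0.058 ]
top w 708.5 ((346.95294189453125, 221.21176147460938), (26.031658172607422, 29.502546310424805), 12.528807640075684)
[[0.5238, -0.0626], [0.6104, -0.0824], [0.5932, -0.1591], [0.5066, -0.139]] [ 0.5584 -0.1108  0.081 ]
top w 212.0 ((346.1470947265625, 256.41180419921875), (19.887920379638672, 20.615528106689453), 14.03624439239502)
[[0.4306, -0.0709], [0.4901, -0.0863], [0.4755, -0.1442], [0.416, -0.1286]] [ 0.453  -0.1075  0.081 ]
scene g 124.5 ((312.4000244140625, 146.70001220703125), (15.652474403381348, 12.521980285644531), 26.56505012512207)
[[0.4685, -0.1125], [0.4239, -0.1116], [0.4368, -0.0655], [0.4807, -0.0673]] [ 0.4527 -0.0891  0.058 ]
(480, 318, 3) (480, 425, 3)
```

View pics/crop0.png

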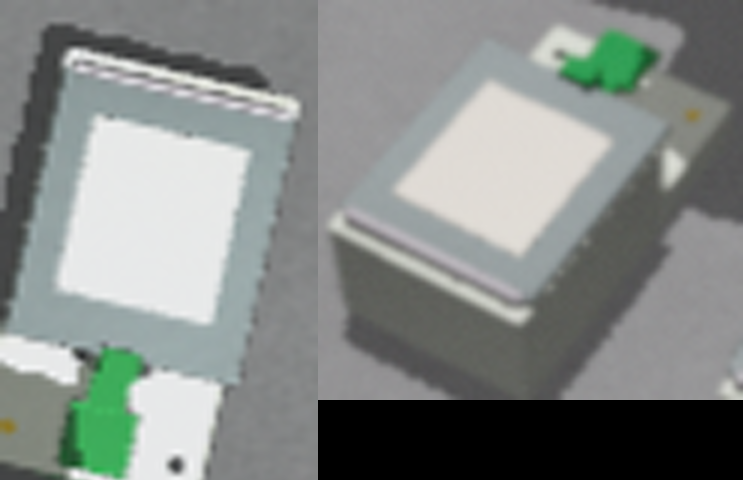

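```bash
python3 - <<'E'
import pickle; from h import *
d=pickle.load(open("im0.pkl","rb")); t,s=d["top"],d["scene"]
T=lambda x,y:(322+(x+.5)/6-.5,185+(y+.5)/6-.5)
S=lambda x,y:(255+(x+.5)/5-.5,135+(y+.5)/5-.5)
panelT=[(95,116),(250,150),(212,325),(56,290)]   # back-left, back-right, front-right, front-left
panelS=[(520,257),(393,190),(490,80),(612,143)]
panelS=[(x-318,y) for x,y in panelS]
PT=[onz(t,T(*p),.081) for p in panelT]
PS=[onz(s,S(*p),.081) for p in panelS]
print("panel top",PT,np.mean(PT,0)); print("panel scene",PS,np.mean(PS,0))
print("lid front right T",onz(t,T(238,383),.08),"S",onz(s,S(672-318,122),.08))
print("padT",onz(t,T(107,438),.058),"padS",onz(s,S(622-318,55),.058),tri(t,T(107,438),s,S(622-318,55)))
# station y axis from yaw guess
for P in (PT,PS):
    P=np.array(P); f=(P[0]+P[1]-P[2]-P[3]) ; g=P[0]+P[3]-P[1]-P[2]
    print(np.degrees(np.arctan2(f[1],f[0])),np.degrees(np.arctan2(-g[0],g[1])),np.linalg.norm(f)/2,np.linalg.norm(g)/2)
E
```

```text
panel top [array([ 0.6106, -0.0823,  0.081 ]), array([ 0.5934, -0.1603,  0.081 ]), array([ 0.5056, -0.1403,  0.081 ]), array([ 0.5234, -0.0622,  0.081 ])] [ 0.55825  -0.111275  0.081   ]
panel scene [array([ 0.6123, -0.0807,  0.081 ]), array([ 0.5916, -0.1591,  0.081 ]), array([ 0.5047, -0.1377,  0.081 ]), array([ 0.5262, -0.0604,  0.081 ])] [ 0.5587   -0.109475  0.081   ]
lid front right T [ 0.4766 -0.1532  0.08  ] S [ 0.5018 -0.0349  0.08  ]
padT [ 0.4483 -0.0891  0.058 ] padS [ 0.4463 -0.0825  0.058 ] (array([ 0.4474, -0.0857,  0.0584]), np.float64(0.0069))
-12.906112547943987 -12.637579822451737 0.08976776982859724 0.07998782719889319
-13.552087303498046 -15.16478127963474 0.08897737071862707 0.08065874100182818
```

```bash
cat >> h.py <<'E'
from scipy.spatial.transform import Rotation as R
O=np.array([.5465,-.1075,0]); YAW=-13.
def rel(*targets):
    """station targets (mm) -> handwheel units from the current pose, tool down along station x"""
    from rig import arm
    s=arm.read_state(); Rt=R.from_euler("xyz",s["tool_rot"],degrees=True)
    S=R.from_euler("z",YAW,degrees=True)
    print("t",s["time_s"],"tcp stn mm",(S.inv().apply(s["tcp_pos"]-O)*1000).round(1),s["tool_rot"].round(1),"F",s["ft_force"].round(1),"w",round(s["grip_width"],4))
    G=R.from_euler("xyz",[180,0,YAW],degrees=True)
    for t in targets:
        w=O+S.apply(np.array(t)/1000)
        print(t,"->",(Rt.inv().apply(w-s["tcp_pos"])/.025).round(2),((Rt.inv()*G).as_rotvec(degrees=True)/5).round(2))
E
python3 -c "
from h import *
rel((-103,0,200),(-103,0,120))"
```

```text
t 0.1 tcp stn mm [-256.9 -594.3  204.5] [-179.9   -0.    14.5] F [ 0.3  1.  -0.4] w 0.0943
(-103, 0, 200) -> [ 16.43 -18.25   0.21] [-0.02  0.    5.5 ]
(-103, 0, 120) -> [ 16.43 -18.24   3.41] [-0.02  0.    5.5 ]
```

```bash
python3 -m handwheel '[16.43,-18.25,0.2,0,0,5.5,16.43,-18.25,0.2,0,0,5.5,16.43,-18.25,0.2,0,0,5.5,16.43,-18.25,0.2,0,0,5.5,16.43,-18.25,0.2,0,0,5.5,16.43,-18.25,0.2,0,0,5.5,16.43,-18.25,0.2,0,0,5.5,16.43,-18.25,0.2,0,0,5.5]' 0 20
python3 -c "
from h import *
rel((-103,0,200),(-103,0,110))"
```

```text
time_s: 0.77
tcp_pos: [0.3167, -0.3315, 0.2022]
tool_rot: [-179.9, 0.0, -13.1]
ft_force: [0.6, -0.2, 0.8]
grip_width: 0.0445
t 0.7667 tcp stn mm [-173.5 -270.   202.2] [-179.9    0.   -13.1] F [ 0.6 -0.2  0.8] w 0.0445
(-103, 0, 200) -> [  2.81 -10.8    0.11] [-0.02  0.01 -0.01]
(-103, 0, 110) -> [  2.81 -10.79   3.71] [-0.02  0.01 -0.01]
```

```bash
python3 -m handwheel '[2.8,-10.8,0.1,0,0,0,2.8,-10.8,0.1,0,0,0,2.8,-10.8,0.1,0,0,0,2.8,-10.8,0.1,0,0,0,2.8,-10.8,0.1,0,0,0,2.8,-10.8,0.1,0,0,0,2.8,-10.8,0.1,0,0,0,2.8,-10.8,0.1,0,0,0]'
python3 -m handwheel '[0,0,1.5,0,0,0,0,0,3,0,0,0,0,0,4,0,0,0,0,0,4.4,0,0,0,0,0,4.4,0,0,0,0,0,4.4,0,0,0,0,0,4.4,0,0,0]'
python3 - <<'E'
from h import *; from rig import arm
rel((-103,0,70))
d={n:arm.get_image(n) for n in("scene","wrist")}
a=cv2.resize(d["scene"]["color"][100:220,250:350],None,fx=4,fy=4,interpolation=cv2.INTER_CUBIC)
b=cv2.resize(d["wrist"]["color"],(400,250)); b=cv2.copyMakeBorder(b,0,230,0,0,cv2.BORDER_CONSTANT)
cv2.imwrite("pics/pre.png",np.hstack([a,b]))
E
```

```text
time_s: 1.43
tcp_pos: [0.4469, -0.08, 0.1999]
tool_rot: [-179.8, 0.1, -12.7]
ft_force: [0.4, -0.9, 0.1]
grip_width: 0.0004
time_s: 2.02
tcp_pos: [0.4483, -0.0805, 0.0919]
tool_rot: [-179.8, -0.1, -12.7]
ft_force: [0.4, -0.1, -0.4]
grip_width: 0.0004
t 2.0167 tcp stn mm [-101.8    4.2   91.9] [-1.798e+02 -1.000e-01 -1.270e+01] F [ 0.4 -0.1 -0.4] w 0.0004
(-103, 0, 70) -> [-0.05  0.17  0.87] [-0.03 -0.03  0.06]
```

View pics/pre.png

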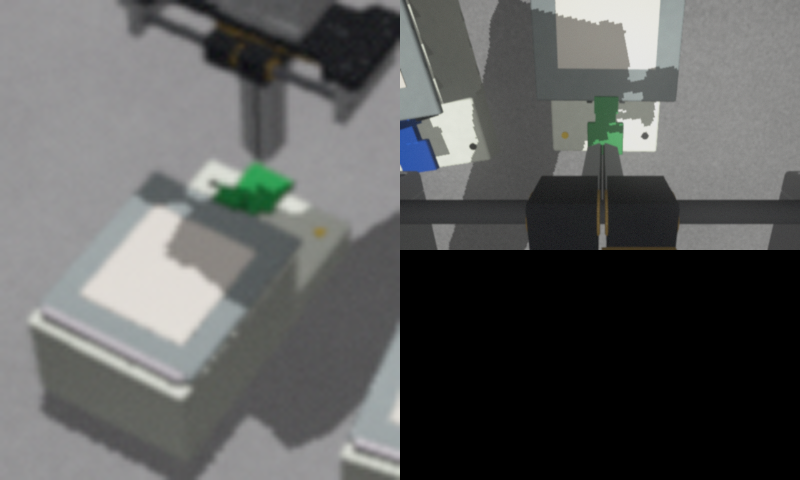

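Scene crop: the closed fingertips hang above the green pad, clear of the hook. Wrist view: fingers at column ~603 and pad at ~605, so they are aligned. Now I press.

```bash
python3 -m handwheel '[-0.05,0.12,0.8,0,0,0,-0.05,0.12,1.2,0,0,0,-0.05,0.12,1.36,0,0,0,-0.05,0.12,1.45,0,0,0,-0.05,0.12,1.55,0,0,0,-0.05,0.12,1.62,0,0,0,-0.05,0.12,1.7,0,0,0,-0.05,0.12,1.7,0,0,0]'
python3 - <<'E'
from h import *; from rig import arm
rel((-103,0,49))
im=arm.get_image("scene")
cv2.imwrite("pics/press.png",cv2.resize(im["color"][80:220,240:360],None,fx=4,fy=4,interpolation=cv2.INTER_CUBIC))
E
```

```text
time_s: 2.78
tcp_pos: [0.4458, -0.0827, 0.0492]
tool_rot: [-179.8, -0.0, -12.7]
ft_force: [-5.9, 0.9, 4.5]
grip_width: 0.0005
t 2.7833 tcp stn mm [-103.7    1.5   49.2] [-179.8   -0.   -12.7] F [-5.9  0.9  4.5] w 0.0005
(-103, 0, 49) -> [0.03 0.06 0.01] [-0.03 -0.01  0.07]
```

View pics/press.png

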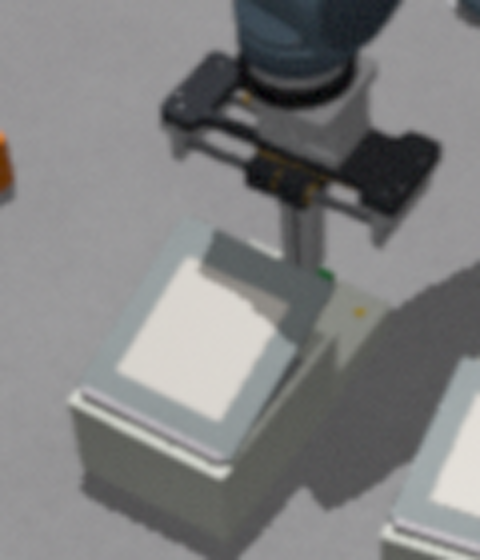

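The lid has sprung ajar. There is a 6 N backward force on the finger, so I back off a little in -x while rising.

```bash
python3 -m handwheel '[-0.3,0,-0.3,0,0,0,-0.5,0,-0.8,0,0,0,-0.5,0,-1.6,0,0,0,-0.5,0,-2.4,0,0,0,-0.4,0,-2.9,0,0,0,-0.4,0,-2.9,0,0,0,-0.4,0,-2.9,0,0,0]'
python3 - <<'E'
from h import *; from rig import arm
rel((-68,0,120),(-55,0,122),(-24,0,157),(22,0,187),(72,0,196),(118,0,187))
im=arm.get_image("scene")
cv2.imwrite("pics/ajar.png",cv2.resize(im["color"][80:220,240:360],None,fx=4,fy=4,interpolation=cv2.INTER_CUBIC))
E
```

```text
time_s: 3.42
tcp_pos: [0.4369, -0.081, 0.1225]
tool_rot: [-179.9, -0.2, -12.7]
ft_force: [0.4, 0.0, -0.2]
grip_width: 0.0004
t 3.4167 tcp stn mm [-112.7    1.2  122.5] [-179.9   -0.2  -12.7] F [ 0.4  0.  -0.2] w 0.0004
(-68, 0, 120) -> [1.79 0.06 0.1 ] [-0.03 -0.04  0.07]
(-55, 0, 122) -> [2.31 0.06 0.03] [-0.03 -0.04  0.07]
(-24, 0, 157) -> [ 3.55  0.06 -1.37] [-0.03 -0.04  0.07]
(22, 0, 187) -> [ 5.4   0.07 -2.56] [-0.03 -0.04  0.07]
(72, 0, 196) -> [ 7.4   0.08 -2.92] [-0.03 -0.04  0.07]
(118, 0, 187) -> [ 9.24  0.09 -2.55] [-0.03 -0.04  0.07]
```

View pics/ajar.png

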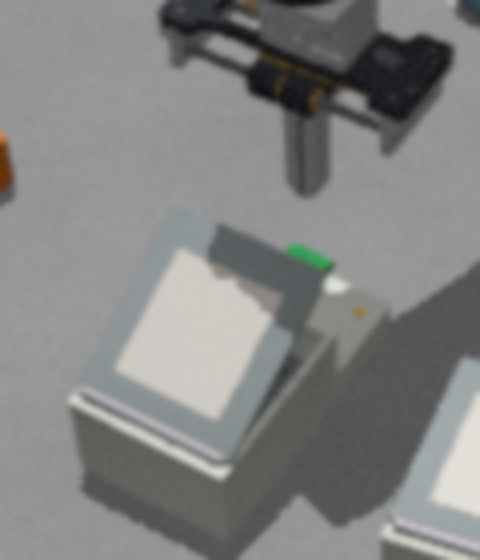

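The lid stands ajar, the tab has sprung back, and the finger is in front of the edge. Starting the push.

```bash
python3 -m handwheel '[0.9,0.05,0.1,0,0,0,1.8,0.05,0.1,0,0,0,2.3,0.05,0,0,0,0,2.6,0.05,-0.3,0,0,0,2.9,0.05,-0.65,0,0,0,3.2,0.05,-1.0,0,0,0,3.55,0.05,-1.35,0,0,0,3.55,0.05,-1.37,0,0,0]'
python3 - <<'E'
from h import *; from rig import arm
rel((-10,0,168),(5,0,178),(22,0,187),(38,0,191),(55,0,195),(72,0,196))
im=arm.get_image("scene")
cv2.imwrite("pics/push1.png",cv2.resize(im["color"][80:220,240:360],None,fx=4,fy=4,interpolation=cv2.INTER_CUBIC))
E
```

```text
time_s: 4.13
tcp_pos: [0.5225, -0.1017, 0.1571]
tool_rot: [-179.9, -0.0, -12.7]
ft_force: [-2.6, 0.7, 3.2]
grip_width: 0.0008
t 4.1333 tcp stn mm [-24.7   0.3 157.1] [-179.9   -0.   -12.7] F [-2.6  0.7  3.2] w 0.0008
(-10, 0, 168) -> [ 0.59  0.01 -0.44] [-0.03  0.    0.07]
(5, 0, 178) -> [ 1.19  0.02 -0.84] [-0.03  0.    0.07]
(22, 0, 187) -> [ 1.87  0.02 -1.2 ] [-0.03  0.    0.07]
(38, 0, 191) -> [ 2.51  0.02 -1.36] [-0.03  0.    0.07]
(55, 0, 195) -> [ 3.19  0.03 -1.52] [-0.03  0.    0.07]
(72, 0, 196) -> [ 3.87  0.03 -1.56] [-0.03  0.    0.07]
```

View pics/push1.png

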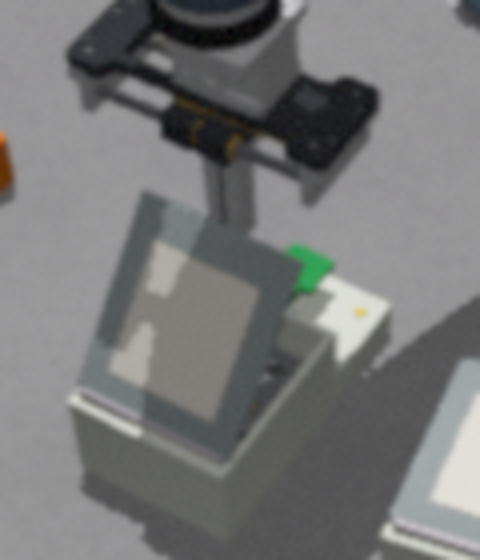

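The lid is following the finger at the expected force (about 3 N). I carry it on past upright.

```bash
python3 -m handwheel '[0.6,0,-0.44,0,0,0,1.2,0,-0.84,0,0,0,1.87,0,-1.2,0,0,0,2.5,0,-1.36,0,0,0,3.2,0,-1.5,0,0,0,3.87,0,-1.56,0,0,0,4.4,0,-1.56,0,0,0,4.4,0,-1.56,0,0,0]'
python3 - <<'E'
from h import *; from rig import arm
rel((95,0,195),(107,0,192),(118,0,187),(124,0,187))
im=arm.get_image("scene")
cv2.imwrite("pics/push2.png",cv2.resize(im["color"][80:220,240:360],None,fx=4,fy=4,interpolation=cv2.INTER_CUBIC))
E
```

```text
time_s: 4.85
tcp_pos: [0.6305, -0.126, 0.1942]
tool_rot: [-179.8, -0.0, -12.7]
ft_force: [0.9, 0.2, -1.5]
grip_width: 0.0004
t 4.85 tcp stn mm [ 86.    0.9 194.2] [-179.8   -0.   -12.7] F [ 0.9  0.2 -1.5] w 0.0004
(95, 0, 195) -> [ 0.36  0.04 -0.03] [-0.03 -0.    0.07]
(107, 0, 192) -> [0.84 0.04 0.09] [-0.03 -0.    0.07]
(118, 0, 187) -> [1.28 0.04 0.29] [-0.03 -0.    0.07]
(124, 0, 187) -> [1.52 0.05 0.29] [-0.03 -0.    0.07]
```

View pics/push2.png

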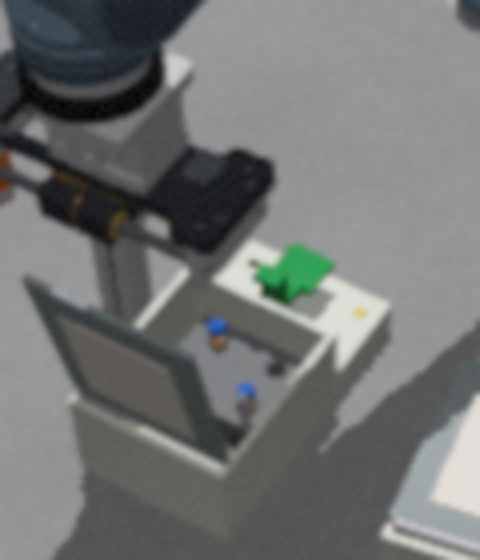

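The lid is past upright and off the finger (no force), and both vials are standing. I follow on gently to make sure it is at its stop.

```bash
python3 -m handwheel '[0.3,0,0,0,0,0,0.6,0,0.05,0,0,0,0.9,0,0.1,0,0,0,1.1,0,0.15,0,0,0,1.1,0,0.15,0,0,0]'
python3 -c "
from h import *
rel((118,0,190),(122,0,190))"
```

```text
time_s: 5.32
tcp_pos: [0.6569, -0.1318, 0.1899]
tool_rot: [-179.8, 0.1, -12.7]
ft_force: [0.1, -0.2, 0.0]
grip_width: 0.0006
t 5.3167 tcp stn mm [113.1   1.1 189.9] [-1.798e+02  1.000e-01 -1.270e+01] F [ 0.1 -0.2  0. ] w 0.0006
(118, 0, 190) -> [ 0.2   0.05 -0.  ] [-0.03  0.01  0.07]
(122, 0, 190) -> [ 0.36  0.05 -0.  ] [-0.03  0.01  0.07]
```

With no contact and the finger face at x≈121 mm, z≈190 mm, the lid must be at or beyond about 1.9 rad. Retreating back and up.

```bash
python3 -m handwheel '[-1,0,0,0,0,0,-2,0,-0.3,0,0,0,-3.3,0,-1,0,0,0,-4.7,0,-2,0,0,0,-6.2,0,-2.5,0,0,0,-7.7,0,-2.5,0,0,0,-9,0,-2.5,0,0,0,-10,0,-2.5,0,0,0]'
python3 -m handwheel '[0,3,0,0,0,0,0,6,0,0,0,0,0,6,0,0,0,0,0,6,0,0,0,0,0,6,0,0,0,0,0,6,0,0,0,0,0,6,0,0,0,0]'
python3 - <<'E'
from h import *; from rig import arm
import pickle
rel()
d0=pickle.load(open("im0.pkl","rb")); t,s=arm.get_image("top"),arm.get_image("scene")
cv2.imwrite("pics/end.png",np.vstack([s["color"][60:330],t["color"][80:300]]))
# predicted edge corners for lid angle
S=R.from_euler("z",YAW,degrees=True)
for a in(1.75,1.85,2.0): print(a,[(proj(s,O+S.apply(np.array([80-138*np.cos(a),y,78+138*np.sin(a)])/1000))-[0,60]).round(1) for y in(60,-60)])
for n,a,b in(("top",d0["top"],t),("scene",d0["scene"],s)):
    df=cv2.absdiff(a["color"],b["color"]).max(2)>60
    print(n,[int(df[y-14:y+14,x-14:x+14].sum()) for x,y in ((185,220),(305,145),(190,271),(444,214),(437,265),(276,222))] if n=="top" else "")
E
```

```text
time_s: 5.98
tcp_pos: [0.4111, -0.0765, 0.2528]
tool_rot: [-179.8, 0.0, -12.7]
ft_force: [-0.2, -0.5, 0.8]
grip_width: 0.0004
time_s: 6.57
tcp_pos: [0.3783, -0.2223, 0.2524]
tool_rot: [-179.8, 0.0, -12.6]
ft_force: [-0.4, -0.4, 0.4]
grip_width: 0.0005
t 6.5667 tcp stn mm [-138.1 -149.7  252.4] [-179.8    0.   -12.6] F [-0.4 -0.4  0.4] w 0.0005
1.75 [array([287.5, 108.4]), array([244.9,  87.9])]
1.85 [array([284.3, 113.3]), array([241.6,  92.5])]
2.0 [array([279.7, 121.1]), array([237., 100.])]
top [0, 0, 0, 0, 26, 0]
scene
```

View pics/end.png

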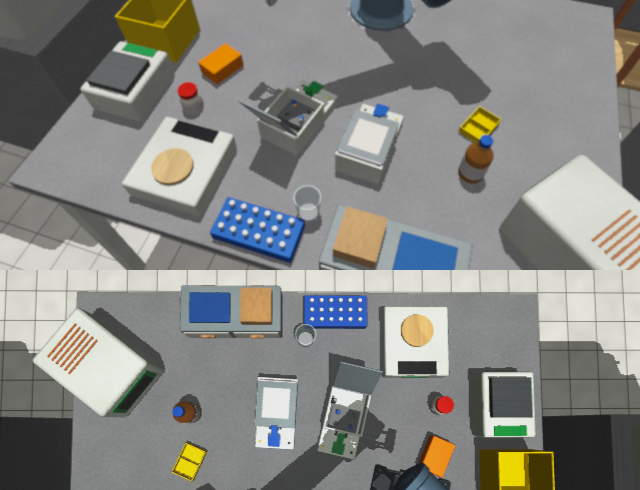

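Final picture: the lid's far corner is at about (239,100), matching the 2.0 rad prediction of (237,100). The tab is up, the blue station is shut, and all bench things are in place; the 26 changed pixels near the tip box are the arm in view. Handing in.

```bash
python3 -c "
from rig import arm
print(arm.sign_off())"
```

```text
the job is handed in; nothing more can be done
None
```

The green station is open: I pressed its tab with closed fingertips, the lid sprang ajar, and I pushed it back past upright until it fell open. I then moved the arm clear and handed the job in at about 6.6 s on the robot's clock. The sign-off gives no verdict.

- **Lid:** in the last picture the lid's edge corner matched the position predicted for 2.0 rad to within about 2 px. The finger also met nothing where a lid below about 1.9 rad would have been. I judged it at rest from the fingers' force reading and a single picture; I did not measure its speed.
- **Tab and vials:** the tab looked sprung back up. Both vials looked upright once the lid was past vertical. I judged both by eye, without measuring them.
- **Blue station and bench things:** I found no changed pixels at the blue station, bottle, beaker, tray or jar. The 26 changed pixels at the tip box I put down to the arm and its shadow in view, since the box stands where it did in the scene picture.
- **Unexplained or disagreeing readings:**
  - A backward force of about 6 N showed on the finger while the tab was pressed, and it was gone after I backed off.
  - The two camera rays to the pad missed each other by 7 mm, so I placed it using the lid's panel and corners as well.

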